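# Stow the spatula, close the spice grinder and hold its lid at half-turn

## Task

Finish cleaning the spice grinder: lay its spatula flat in the empty shaped compartment of the wooden tray, blade in the wide end, and let go of it. Then put the lid on the grinder with its lugs through the gaps until the flange sits down on the rim, and twist it clockwise (seen from above) half-way to the lock, 45 degrees, never so far that the lock clicks. Finish still gripping the lid there against its return spring, and leave the mortar, the jar and the scoop where they are.

Things in the scene. Friction and masses are not known exactly. Their poses are not given: they have to be found in the camera images.
- spatula: Small spatula lying flat on the worktop: wooden handle 100 x 16 x 20 mm high, then a flat steel blade 46 x 38 x 4 mm on a 10 mm wide neck, 161 mm long overall, 70 g or so. Origin: underside of the middle of the handle; x points along it to the blade, z up. It balances about 15 mm from the origin towards the blade.
- blade (a point): Centre of the spatula's blade, 88 mm from the spatula's origin along its x, 2 mm above its underside.
- tray: Fixed light-wood tray 200 (x) x 140 (y) x 13 mm high, floor 4 mm, origin under its centre. Keyhole-shaped spatula compartment along x, centred at y = -32 mm: handle channel 30 mm wide from x = -92 to +20, then a blade pocket 56 mm wide from x = +20 to +92. Walls rise 9 mm above its floor. The plain compartment at y = +36 mm holds the scoop.
- bed (a point): On the floor of the tray's spatula compartment, axes as the tray (x points to the blade end): the spatula's origin belongs here, its x along this x.
- lid: Grey bayonet lid, upright, 160 g. Origin under its centre, z up. Round plug 72 mm across, 18 high, foot tapered; at its foot two lugs (14 wide, 8 high, reaching 42 mm from the axis) on the +x and -x sides; flange 100 mm across at 18 to 26 mm height; on top a bar grip 70 long (along x, in line with the lugs), 16 wide, at 26 to 56 mm height. Half a turn makes no difference.
- grinder: Fixed spice grinder, a steel cylinder 108 mm across (119 at its foot), 110 mm high, open on top; origin under its centre. Black ridges outside the rim: wide ones mark the entry gaps (+x and -x sides) and the locked position (90 degrees clockwise of them), a narrow longer one marks half-way (45 degrees clockwise).
- mouth (a point): Centre of the grinder's rim, at rim height, z up, x to one entry gap. Mouth 75 mm wide; its 8 mm thick ledge has two gaps 20 mm wide on the +x and -x sides; the lugs go straight down there when the lid's x lies along this x (within 2.5 degrees). Fully down, the flange rests on the rim, lid origin 18 mm below this point; the lugs then turn under the ledge with 2 mm of vertical play.
- carrier (a joint): Sprung carrier in the grinder's mouth; its white posts take the lugs (2 mm play on each side) and turn with them. Value 0 at the entry position, to which the spring returns it, growing as the lid is twisted clockwise from above; 0.785 is half-way, the lock clicks at 1.25, the stop is at 1.57. Spring: 0.06 N m at 0, 0.15 N m half-way.
- mortar: Bystander: dark stone mortar 124 mm across, 75 mm high (125 mm with its pestle), origin under its centre.
- jar: Bystander: small glass jar with a steel cap, 54 mm across, 85 mm high, origin under its centre.
- scoop: Bystander: steel measuring scoop lying in the tray's plain compartment, about 120 mm long, 16 mm high, origin under the root of its handle near the cup.
Not all that is in view belongs to the job. There is more than one size of the lid; the job needs the larger. Of the things shaped like the spatula, the wooden one is meant.

How it is judged:
By the outcome, as a careful person would: the job done as asked, in the order asked, and still so for the second after the job is handed in, while the arm keeps its last pose, push and grip.
It also fails if it takes over 64 s, if anything falls off the work surface, if the arm or the gripper's body presses on something with over 40 N, if the wrist force passes 120 N, or if a joint passes its speed limit or range.

## Robot

A 7-joint arm with a two-finger parallel gripper is mounted at the origin on the work surface. World frame = base frame: x ahead of the robot, y to its left, z up, the work surface at z = 0. Lengths are in m, angles in degrees, forces in N, time in s.
With the tool pointing down it reaches from about 0.425 to 0.875 m from the base axis. Payload 4.7 kg.
Tool frame: the origin (TCP) lies between the finger pads; the fingertips stand 8 mm ahead of it and the grasp point (between the pads) lies 11 mm behind it (env.tip_extent is the distance from the TCP to the fingertips, in m); z points along the fingers, y is the line along which they close (so a half turn about z gives the same grasp; the last joint's range is limited). The gripper opens to 87 mm and grips with 3 to 60 N. Pads are 19 mm wide; open, the fingers measure 117 mm over their backs; the gripper's body (75 mm by 190 mm) begins 51 mm behind the grasp point.
Start: joints at [-62.504, 18.392, -4.016, 83.108, 1.295, 78.541, -3.26], TCP at [0.292, 0.581, 0.231] pointing down, gripper open.
Joint ranges: [-163.93, 163.93], [-17.29, 119.83], [-79.2, 71.16], [3.27, 140.29], [-89.18, 269.18], [5.43, 117.66], [-154.24, 154.24]. Speed limits (degrees/s): [147.25, 147.25, 180, 180, 180, 180, 180].

## Interface

Orientations are given as [roll, pitch, yaw] about the fixed x, y, z axes, in that order (R = Rz(yaw) Ry(pitch) Rx(roll)).
In Python, from cell import sensors, vision, workorder, env gives the robot as it stands.
- The arm moves only by the tool drive_tool, never from a script. Its argument "moves" is a list of rows, each an object of numbers: "x", "y", "z": the shift along the tool's x, y, z in mm; "rx", "ry", "rz": the turn, a rotation vector about the tool's x, y, z in rad; "fingers": the closure, from -1 (fully open) to 1 (shut). In form: [{"x": .., "y": .., "z": .., "rx": .., "ry": .., "rz": .., "fingers": ..}, ...]. A call has 1 to 20 rows; each row is the pose to reach, as a shift and turn from the pose commanded when the call began, along the tool's axes at that moment; what a row does not reach only later rows make up. A row lasts 1/8 s, in which the tool goes at most 62.5 mm and 10.7 degrees, less where a joint would pass 70% of its speed; a pose out of reach is approached as far as the arm can. A call with a gripper value outside its range is refused whole. The fingers move at their own pace and stop on an object; "force" is the grip in N (left out, the last holds). Time passes only in rows, so rows that repeat a pose let the fingers close. It gives the time, the measured TCP pose, the force, the opening and the grip force at its end, in the units of the state.
- sensors.get_obs(): the state, without advancing time (a new reading comes with each control period).
- vision.read_camera(name): name is "side" or "top" or "wrist"; returns a dict with "image" (420x560x3 uint8, red, green, blue), "fx", "fy", "cx", "cy" (pixels), "R" (3x3) and "t" (3): a world point X has camera coordinates R X + t. Camera axes: x right, y down, z forward; pixel columns grow to the right and rows downward; lengths in m; the calibration is good to about 2 mm. A picture is of the moment at which its call begins. There is no depth.
- workorder.sign_off(): hands the job in; it is judged then, once.
The state is a dict: "time_s": time; "qpos": joint angles; "joint_velocities": joint speeds; "effort": joint torques, N m; "tool_pos": TCP position; "tool_rot": TCP orientation; "force": force on the tool from outside, world axes, zero at the start; "wrist_torque": the same for the moment, N m; "grip_width": finger opening in m; "grasp_force": force on a finger pad.
Only numpy, scipy, OpenCV 4.12 (cv2) and the standard library are available. Lean on these libraries where they do the work, as an engineer would, in place of code of your own. Each camera call takes 0.05 s, during which the arm holds its last target. There are 200 camera calls.

## Working session

There is one attempt and no reset: what is moved stays moved. The work goes in short steps, Python scripts to look and compute and a tool call to move; the robot and the scene stay as the last step left them, time stands still between calls to the robot, and variables do not carry over. Pictures are saved under pics/ and viewed, at most 10 in all, crops included, and the job is handed in when it is done.

Besides the shell and the picture viewer there is one more tool, called after ">>>" by a JSON object that holds its "name" and its "arguments". drive_tool: Moves the arm, as the interface text tells. Its arguments: {"type":"object","properties":{"moves":{"type":"array"},"force":{"type":"number"}},"required":["moves"]}

```bash
mkdir -p pics; ls
cat > h.py <<'E'
import numpy as np, cv2
from cell import sensors, vision, workorder, env
def cam(n): return vision.read_camera(n)
def ray(c,px,z):
    u,v=px; d=c['R'].T@np.array([(u-c['cx'])/c['fx'],(v-c['cy'])/c['fy'],1]); o=-c['R'].T@c['t']
    return (o+d*(z-o[2])/d[2])
def proj(c,X):
    p=c['R']@np.array(X)+c['t']; return np.array([c['fx']*p[0]/p[2]+c['cx'],c['fy']*p[1]/p[2]+c['cy']])
def save(n,im): cv2.imwrite('pics/'+n+'.png',im[:,:,::-1])
E
python3 - <<'E'
from h import *
o=sensors.get_obs(); print({k:np.round(v,3) for k,v in o.items()})
a=cam('top');b=cam('side');np.save('top.npy',a,allow_pickle=True);np.save('side.npy',b,allow_pickle=True)
for c in (a,b): print(c['fx'],c['cx'],c['cy'],np.round(c['R'],3).tolist(),np.round(-c['R'].T@c['t'],3))
save('top',a['image']);save('side',b['image'])
E
```

```text
pics
{'time_s': np.float64(0.0), 'qpos': array([-62.505,  18.441,  -4.015,  83.174,   1.297,  78.538,  -3.262]), 'joint_velocities': array([ 0.011,  0.01 ,  0.011, -0.097,  0.124,  0.104,  0.083]), 'effort': array([ 0.0000e+00, -4.9129e+01, -4.0400e-01, -3.1253e+01, -6.4000e-02,
        4.4000e-02,  0.0000e+00]), 'tool_pos': array([0.292, 0.58 , 0.229]), 'tool_rot': array([-1.79892e+02,  8.00000e-03,  1.53312e+02]), 'force': array([-0.531, -0.451, -0.056]), 'wrist_torque': array([-0.006,  0.003,  0.036]), 'grasp_force': np.float64(0.0), 'grip_width': np.float64(0.087)}
527.5888936613603 280.901327059124 212.83278809271218 [[-0.001, -1.0, 0.01], [-0.997, 0.001, -0.079], [0.079, -0.01, -0.997]] [0.433 0.017 1.237]
428.84596160642235 281.2679874647751 205.69038604844948 [[0.999, -0.032, 0.015], [-0.004, -0.542, -0.841], [0.035, 0.84, -0.541]] [ 0.487 -0.751  0.572]
```

View pics/top.png

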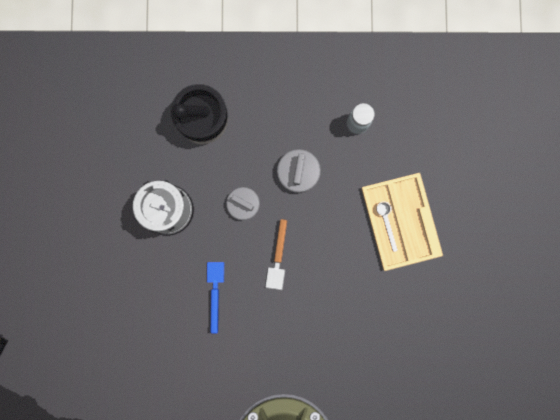

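View pics/side.png

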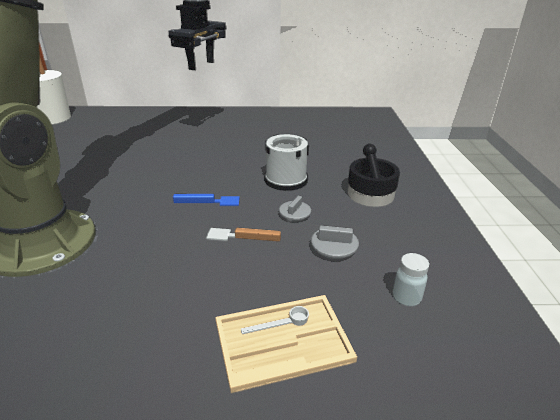

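The top view shows these look-alikes:
- **Spatula:** the wooden one at (280,255) or the blue one at (214,300). I choose the wooden one.
- **Lid:** the larger at (299,171) or the smaller at (243,204). I choose the larger.

The grinder is at (160,207), the tray at (402,222), the mortar at (199,113) and the jar at (362,117). The side view agrees. Next come measurements and one close crop.

```bash
cat > m.py <<'E'
from h import *
a=np.load('top.npy',allow_pickle=True).item();b=np.load('side.npy',allow_pickle=True).item()
im=a['image'];hsv=cv2.cvtColor(im,cv2.COLOR_RGB2HSV)
def big(m,box):
    k=np.zeros_like(m);x0,y0,x1,y1=box;k[y0:y1,x0:x1]=m[y0:y1,x0:x1]
    c=max(cv2.findContours(k,cv2.RETR_EXTERNAL,cv2.CHAIN_APPROX_NONE)[0],key=cv2.contourArea);return c
def cen(c): M=cv2.moments(c);return M['m10']/M['m00'],M['m01']/M['m00']
# spatula
h=big(cv2.inRange(hsv,(3,120,50),(15,255,255)),(255,205,300,275)); bl=big(cv2.inRange(hsv,(0,0,140),(180,60,255)),(255,255,300,300))
H=ray(a,cen(h),.02);B=ray(a,cen(bl),.004);d=B-H
print('handle',H,'blade',B,'dist',np.hypot(*d[:2]),'ang',np.degrees(np.arctan2(d[1],d[0])),cv2.minAreaRect(h))
# tray
t=big(cv2.inRange(hsv,(12,40,90),(30,255,255)),(350,160,460,290))
r=cv2.boxPoints(cv2.minAreaRect(t));C=np.array([ray(a,p,.013) for p in r]);print('tray',np.round(C,4).tolist(),C.mean(0),[np.hypot(*(C[i]-C[i-1])[:2]) for i in range(4)],np.degrees(np.arctan2(*(C[1]-C[0])[1::-1])),np.degrees(np.arctan2(*(C[2]-C[1])[1::-1])))
# lid
l=big(cv2.inRange(hsv,(0,0,75),(180,60,255)),(265,140,335,205));e=cv2.fitEllipse(l);print('lid',e,ray(a,e[0],.026))
# side view of larger lid
for n,c,box in(('top',a,(130,70,450,310)),('side',b,(200,120,440,300))):
    x0,y0,x1,y1=box
    save('crop_'+n,cv2.resize(c['image'][y0:y1,x0:x1],None,fx=2.5,fy=2.5,interpolation=cv2.INTER_CUBIC))
E
python3 m.py
```

```text
handle [0.46576842 0.0062894  0.02      ] blade [0.3807583  0.01796137 0.004     ] dist 0.08580765772128705 ang 172.18211560176164 ((280.11944580078125, 240.443603515625), (6.3015923500061035, 41.87628173828125), 8.426969528198242)
tray [[0.5912, -0.1815, 0.013], [0.6298, -0.3227, 0.013], [0.4302, -0.3723, 0.013], [0.3928, -0.2326, 0.013]] [ 0.51100264 -0.27728151  0.013     ] [np.float64(0.20484630245771773), np.float64(0.14641740794838626), np.float64(0.20561558057341162), np.float64(0.14460436909816193)] -74.72566921845639 -166.04323885330933
lid ((299.5, 172.0), (75.38544464111328, 82.0438461303711), 90.0) [ 0.62393376 -0.03869911  0.026     ]
```

View pics/crop_top.png

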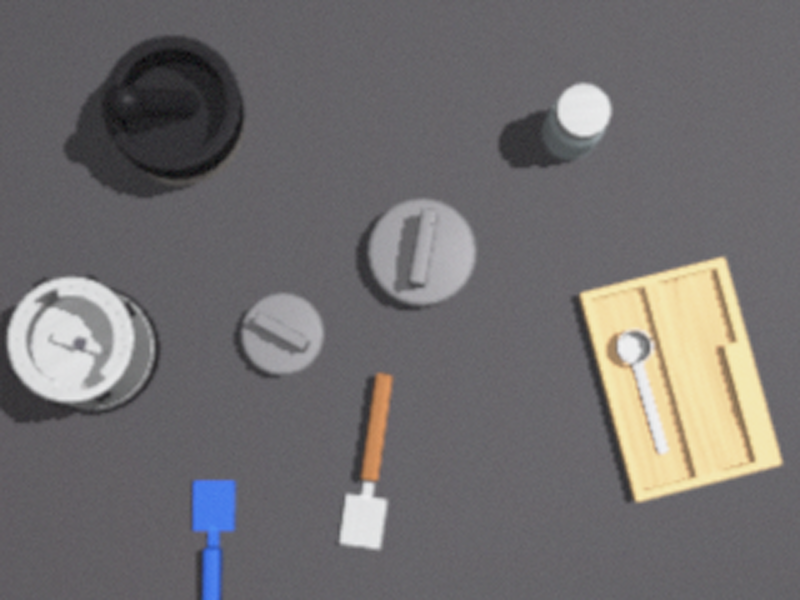

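The crop confirms the wooden spatula, with handle (375,428) and blade (363,520) pointing to −x. The larger lid's bar runs (430,210)–(420,285). The tray's wide pocket is at the top right, so tray x points up-image. The grinder's ledge gaps are near (45,297) and (97,380). Now I'll measure the grinder and lid better and see how the wrist camera sits.

```bash
cat >> h.py <<'E'
def Rt(rot):
    from scipy.spatial.transform import Rotation as Ro
    return Ro.from_euler('xyz',rot,degrees=True)
def plan(cur,rot,tgt,yaw):
    """shift mm and turn rad in tool axes from commanded pose to (tgt, [180,0,yaw])"""
    A=Rt(rot);B=Rt([180,0,yaw]);s=A.inv().apply(np.array(tgt)-cur)*1000;w=(A.inv()*B).as_rotvec()
    print('shift',np.round(s,1),'turn',np.round(w,4))
E
cat > m2.py <<'E'
from h import *
a=np.load('top.npy',allow_pickle=True).item()
im=a['image'];hsv=cv2.cvtColor(im,cv2.COLOR_RGB2HSV)
def comp(m,box):
    k=np.zeros_like(m);x0,y0,x1,y1=box;k[y0:y1,x0:x1]=m[y0:y1,x0:x1]
    c=max(cv2.findContours(k,cv2.RETR_EXTERNAL,cv2.CHAIN_APPROX_NONE)[0],key=cv2.contourArea);return c,k
g=comp(cv2.inRange(hsv,(0,0,150),(180,40,255)),(125,170,190,240))[0]
e=cv2.fitEllipse(cv2.convexHull(g));print('rim',e);c=ray(a,e[0],.11);print(c,'diam',e[1][0]*(1.237-.11)/527.6)
l=im[:,:,1].astype(int)
print(l[145:200:3,270:330:3])
w=cam('wrist');save('wrist0',w['image']);R=w['R'];o=-R.T@w['t'];print(o,R.round(3).tolist(),w['fx'])
plan([.292,.581,.231],[180,0,153.3],[.45,.2,.35],172)
E
python3 m2.py
```

```text
rim ((157.90696716308594, 205.3406982421875), (49.70743942260742, 50.718238830566406), 73.78486633300781)
[0.53861551 0.26864767 0.11      ] diam 0.10617946214798818
[[ 98 100 100 100  99 101 102 102  99 102 103 101 101 102 100 101 101 101
  103 103]
 [100 100  99 100  99  98 102 101 104 102 101 100 101  98 101 103 101 100
  102 102]
 [ 99 101 100  98  98  98 110 140 159 162 162 161 146 110 101 104 101 102
  102 103]
 [101 101 104 100  97 126 157 163 161 162 161 164 167 167 135 104 102 101
  102 102]
 [ 99 102 102  86 112 160 160 143 106  97 166 177 169 169 172 137 100 102
  101 103]
 [101 100  99  69 155 161 161 131 100 111 167 163 168 171 176 177 112 105
  101 102]
 [101  95  57 130 159 159 160 103  98 125 168 156 171 172 174 179 150 104
  101 105]
 [ 99  80  59 150 157 158 161 100 100 144 171 160 172 176 179 181 173 105
  100 103]
 [100  55  60 153 158 161 159 102  97 156 175 156 173 177 182 179 181 106
  103 105]
 [ 99  55  60 155 157 160 140 101  94 164 177 168 175 176 180 182 181 104
  100 102]
 [ 98  59  55 148 161 160 130 100 105 165 170 170 171 176 179 179 170 104
  102 101]
[... 169 characters left out ...]
]
 [100 100  62  51  97 156 106 105  79  84 149 168 172 176 172 124 102 102
  104 103]
 [ 99 100  99  57  57  95 138 162 163 165 168 170 172 167 121 102 103 100
  102  99]
 [102 100 100  97  55  55  62 108 145 153 154 153 120 105 104 100 104 104
  106 104]
 [ 98 100 100  98 102  92  73  61  58  64  90 102 102 100 102 104 102 102
  104 103]
 [ 96 101 100 101 100 100 103 100 102 100 103 102 101 100 100 104 101 102
  102 101]
 [100 102 102 101 101 101 103 101 105 101 100  99 101 105 101 102 103 101
  103 105]]
[0.23294327 0.61050801 0.38265993] [[0.449, 0.893, -0.003], [0.866, -0.435, 0.246], [0.219, -0.113, -0.969]] 324.18191501649244
shift [-312.3 -269.4 -119. ] turn [-0.      0.     -0.3264]
```

```bash
python3 -c "
from h import *
plan([.292,.581,.231],[180,0,153.3],[.613,.258,.24],172)"
```

```text
shift [-431.9 -144.3   -9. ] turn [-0.      0.     -0.3264]
```

>>> {"name": "drive_tool", "arguments": {"moves": [{"x": -432,"y": -144,"z": -9,"rz": -0.326},{"x": -432,"y": -144,"z": -9,"rz": -0.326},{"x": -432,"y": -144,"z": -9,"rz": -0.326},{"x": -432,"y": -144,"z": -9,"rz": -0.326},{"x": -432,"y": -144,"z": -9,"rz": -0.326},{"x": -432,"y": -144,"z": -9,"rz": -0.326},{"x": -432,"y": -144,"z": -9,"rz": -0.326},{"x": -432,"y": -144,"z": -9,"rz": -0.326},{"x": -432,"y": -144,"z": -9,"rz": -0.326},{"x": -432,"y": -144,"z": -9,"rz": -0.326},{"x": -432,"y": -144,"z": -9,"rz": -0.326}]}}

```text
invalid input at $.moves[0]: expected keys x, y, z, rx, ry, rz, fingers
```

Run:
```python
from h import *
o=sensors.get_obs();print(o['tool_pos'],o['tool_rot'],o['qpos'])
w=cam('wrist');np.save('wg.npy',w,allow_pickle=True)
print(proj(w,[.5386,.2686,.11]),-w['R'].T@w['t'])
im=w['image'].copy();save('wg',im)
```

```text
[0.29180415 0.58034507 0.22971048] [-1.79914584e+02  5.87474262e-03  1.53312838e+02] [-62.50328311  18.42856758  -4.01505709  83.16005201   1.29553121
  78.54204406  -3.25952487]
[128.98171188 514.41007398] [0.23295755 0.61054197 0.38280449]
```

View pics/wg.png

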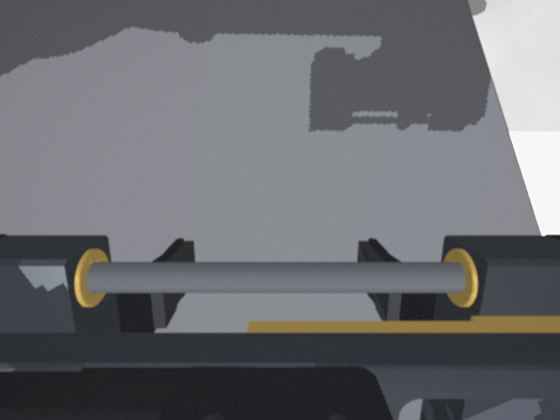

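The move was refused because every key is required. The wrist view shows the fingers at rows 235 and below, with a clear view above row 230.

>>> {"name": "drive_tool", "arguments": {"moves": [{"x": -432,"y": -144,"z": -9,"rx": 0,"ry": 0,"rz": -0.326,"fingers": -1},{"x": -432,"y": -144,"z": -9,"rx": 0,"ry": 0,"rz": -0.326,"fingers": -1},{"x": -432,"y": -144,"z": -9,"rx": 0,"ry": 0,"rz": -0.326,"fingers": -1},{"x": -432,"y": -144,"z": -9,"rx": 0,"ry": 0,"rz": -0.326,"fingers": -1},{"x": -432,"y": -144,"z": -9,"rx": 0,"ry": 0,"rz": -0.326,"fingers": -1},{"x": -432,"y": -144,"z": -9,"rx": 0,"ry": 0,"rz": -0.326,"fingers": -1},{"x": -432,"y": -144,"z": -9,"rx": 0,"ry": 0,"rz": -0.326,"fingers": -1},{"x": -432,"y": -144,"z": -9,"rx": 0,"ry": 0,"rz": -0.326,"fingers": -1},{"x": -432,"y": -144,"z": -9,"rx": 0,"ry": 0,"rz": -0.326,"fingers": -1},{"x": -432,"y": -144,"z": -9,"rx": 0,"ry": 0,"rz": -0.326,"fingers": -1},{"x": -432,"y": -144,"z": -9,"rx": 0,"ry": 0,"rz": -0.326,"fingers": -1}]}}

```text
time_s: 1.58
tool_pos: [0.6118, 0.2607, 0.2397]
tool_rot: [179.9, -0.0, 172.2]
force: [0.8, 0.2, 0.6]
grip_width: 0.087
grasp_force: 0.0
```

Run:
```python
from h import *
o=sensors.get_obs();print(o['tool_pos'],o['tool_rot'],o['qpos'],o['time_s'])
w=cam('wrist');np.save('wg.npy',w,allow_pickle=True)
print(proj(w,[.5386,.2686,.11]),-w['R'].T@w['t'],w['R'].round(3).tolist())
im=w['image'];save('wg1',im)
```

```text
[0.61175768 0.26074374 0.23966151] [ 1.79938853e+02 -4.03558285e-02  1.72215940e+02] [-30.94220845  19.87329564   7.37318148  80.33960869  -2.61368761
  79.95104456  58.66866896] 1.575
[273.30310865 119.61756713] [0.54640901 0.26957652 0.39278656] [[0.136, 0.991, -0.0], [0.96, -0.132, 0.245], [0.243, -0.033, -0.969]]
```

View pics/wg1.png

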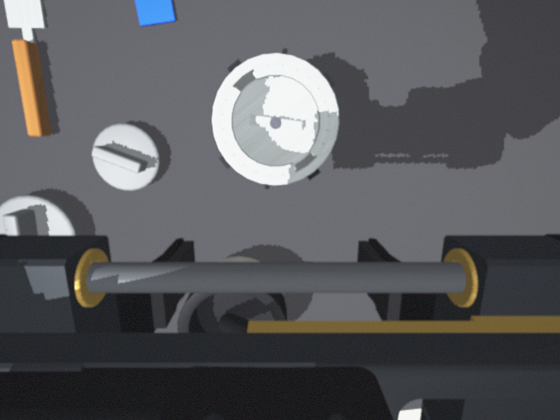

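The rim centre is near (275,119), and gaps show around (240,83) and (311,157). I'll enlarge this and fit the ridges.

Run:
```python
from h import *
o=sensors.get_obs();print(o['tool_pos'],o['tool_rot'])
w=np.load('wg.npy',allow_pickle=True).item();im=w['image']
m=cv2.inRange(cv2.cvtColor(im,cv2.COLOR_RGB2GRAY),150,255);m[200:]=0;m[:,:200]=0;m[:,350:]=0
g=max(cv2.findContours(m,cv2.RETR_EXTERNAL,cv2.CHAIN_APPROX_NONE)[0],key=cv2.contourArea)
e=cv2.fitEllipse(cv2.convexHull(g));c=ray(w,e[0],.11);print(e,c,'diam',np.mean(e[1])*(w['R']@c+w['t'])[2]/w['fx'])
# unwrapped rim: radius vs world angle at rim height
th=np.radians(np.arange(0,360,.5))
G=cv2.cvtColor(im,cv2.COLOR_RGB2GRAY)
def ring(r,z): 
    P=np.array([proj(w,[c[0]+r*np.cos(t),c[1]+r*np.sin(t),z]) for t in th],np.float32)
    return cv2.remap(G,P[None,:,0],P[None,:,1],cv2.INTER_LINEAR)[0]
U=np.array([ring(r,.11) for r in np.arange(.025,.066,.0005)])
U=cv2.resize(U[::-1],(800,246)); 
for k in range(8): cv2.putText(U,str(k*45),(k*100,12),0,.4,255)
Z=cv2.resize(im[45:195,205:345],(560,600-246+0),interpolation=cv2.INTER_CUBIC)
Z=np.pad(Z,((0,0),(0,240),(0,0)))
save('ring',np.vstack([np.repeat(U[:,:,None],3,2),Z]))
```

```text
[0.61197112 0.26033581 0.23969335] [ 1.79952858e+02 -2.61141559e-02  1.72187590e+02]
((274.59161376953125, 118.57374572753906), (127.06027221679688, 132.4539337158203), 5.414922714233398) [0.53791143 0.26978744 0.11      ] diam 0.10889857041473412
```

View pics/ring.png

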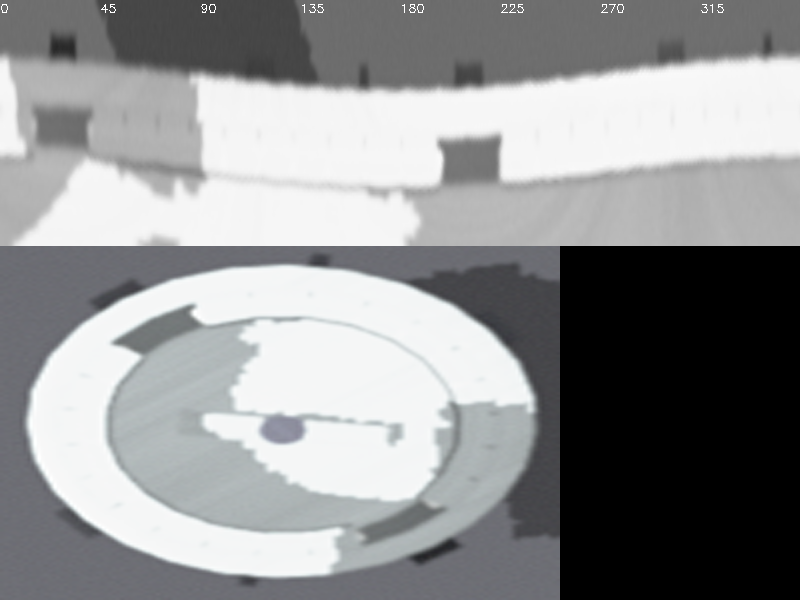

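The ring shows wide entry ridges at about 28° and 211°, aligned with the ledge gaps, and half-way marks at about 163° and 345°. The waviness means the fitted centre is off by about 2.7 mm, because the shaded rim sector was lost. I'll refit using both the inner and outer edges.

```bash
cat > rim.py <<'E'
from h import *
from scipy.optimize import least_squares
def rim(w,c):
    G=cv2.GaussianBlur(cv2.cvtColor(w['image'],cv2.COLOR_RGB2GRAY),(3,3),0).astype(np.float32)
    rs=np.arange(.046,.066,.00025);pts=[];rid=[]
    for t in np.radians(np.arange(0,360,1)):
        P=np.array([proj(w,[c[0]+r*np.cos(t),c[1]+r*np.sin(t),.11]) for r in rs],np.float32)
        v=cv2.remap(G,P[None,:,0],P[None,:,1],1)[0];d=np.diff(v[::4]);i=np.argmin(d)*4+2
        pts.append([c[0]+rs[i]*np.cos(t),c[1]+rs[i]*np.sin(t)])
    pts=np.array(pts)
    f=lambda p:np.hypot(pts[:,0]-p[0],pts[:,1]-p[1])-p[2]
    return least_squares(f,[c[0],c[1],.054],loss='soft_l1',f_scale=.0005).x
if __name__=='__main__':
    w=np.load('wg.npy',allow_pickle=True).item();c=[.5407,.2698]
    for _ in range(2): c=rim(w,c);print(c)
    a=np.load('top.npy',allow_pickle=True).item();print('top',rim(a,c[:2]))
    G=cv2.cvtColor(w['image'],cv2.COLOR_RGB2GRAY)
    th=np.arange(0,360,.5)
    def prof(r): 
        P=np.array([proj(w,[c[0]+r*np.cos(t),c[1]+r*np.sin(t),.11]) for t in np.radians(th)],np.float32)
        return cv2.remap(G,P[None,:,0],P[None,:,1],1)[0]
    for r in (.041,.042,.0565): 
        v=prof(r).astype(int)
        for lo in (0,180):
            s=(th>=lo+10)&(th<lo+50);x=th[s];y=v[s];m=y<(y.min()+np.median(np.r_[y[:10],y[-10:]]))/2;print(r,lo,x[m].min(),x[m].max(),x[m].mean())
E
python3 rim.py
```

```text
[0.54068518 0.26978992 0.05349083]
[0.54068147 0.26978653 0.05349748]
top [0.53866985 0.26901466 0.05383361]
0.041 0 17.5 41.0 29.25
0.041 180 198.0 221.5 209.75
0.042 0 18.0 41.0 29.5
0.042 180 198.5 221.5 210.0
0.0565 0 24.0 35.0 29.5
0.0565 180 203.5 215.0 209.25
```

```bash
python3 -c "
from h import *
plan([.612,.2603,.2397],[180,0,172.2],[.451,.0083,.13],172.2)"
```

```text
shift [ 125.3 -271.5  109.7] turn [0. 0. 0.]
```

>>> {"name": "drive_tool", "arguments": {"moves": [{"x": 125,"y": -271.5,"z": 30,"rx": 0,"ry": 0,"rz": 0,"fingers": -0.3},{"x": 125,"y": -271.5,"z": 30,"rx": 0,"ry": 0,"rz": 0,"fingers": 0.1},{"x": 125,"y": -271.5,"z": 60,"rx": 0,"ry": 0,"rz": 0,"fingers": 0.1},{"x": 125,"y": -271.5,"z": 110,"rx": 0,"ry": 0,"rz": 0,"fingers": 0.1},{"x": 125,"y": -271.5,"z": 110,"rx": 0,"ry": 0,"rz": 0,"fingers": 0.1},{"x": 125,"y": -271.5,"z": 110,"rx": 0,"ry": 0,"rz": 0,"fingers": 0.1},{"x": 125,"y": -271.5,"z": 110,"rx": 0,"ry": 0,"rz": 0,"fingers": 0.1},{"x": 125,"y": -271.5,"z": 110,"rx": 0,"ry": 0,"rz": 0,"fingers": 0.1},{"x": 125,"y": -271.5,"z": 110,"rx": 0,"ry": 0,"rz": 0,"fingers": 0.1},{"x": 125,"y": -271.5,"z": 110,"rx": 0,"ry": 0,"rz": 0,"fingers": 0.1}]}}

```text
time_s: 2.88
tool_pos: [0.4524, 0.0074, 0.13]
tool_rot: [180.0, 0.1, 172.1]
force: [-0.2, 0.6, -0.1]
grip_width: 0.0391
grasp_force: 0.0
```

```bash
cat > sp.py <<'E'
from h import *
o=sensors.get_obs();print(o['tool_pos'],o['tool_rot'],o['grip_width'],o['time_s'])
w=cam('wrist');im=w['image'];save('ws',im);hsv=cv2.cvtColor(im,cv2.COLOR_RGB2HSV)
def big(m):
    m[235:]=0;return max(cv2.findContours(m,cv2.RETR_EXTERNAL,cv2.CHAIN_APPROX_NONE)[0],key=cv2.contourArea)
b=big(cv2.inRange(hsv,(0,0,170),(180,50,255)));h=big(cv2.inRange(hsv,(3,110,50),(20,255,255)))
rb=cv2.minAreaRect(b);rh=cv2.minAreaRect(h);print(rb,rh)
B=np.array([ray(w,p,.004)[:2] for p in cv2.boxPoints(rb)]);H=np.array([ray(w,p,.02)[:2] for p in cv2.boxPoints(rh)])
print('blade',B.mean(0),[np.hypot(*(B[i]-B[i-1])) for i in range(4)],'handle',H.round(4).tolist(),[np.hypot(*(H[i]-H[i-1])) for i in range(4)])
E
python3 sp.py
```

```text
[0.45241512 0.00743416 0.13004881] [1.79987715e+02 5.57488303e-02 1.72071040e+02] 0.039067943996884576 2.875
((278.0, 128.49998474121094), (47.99999237060547, 76.99998474121094), 0.0) ((284.2008972167969, 199.7485809326172), (67.68123626708984, 17.36699104309082), 77.6192398071289)
blade [0.38804509 0.01809522] [np.float64(0.041213608471232475), np.float64(0.06231292455877163), np.float64(0.0389355261465619), np.float64(0.06230915681145779)] handle [[0.4172, 0.0062], [0.4162, 0.0202], [0.4734, 0.0251], [0.4747, 0.0103]] [np.float64(0.05760696677116895), np.float64(0.014049241482639018), np.float64(0.05743435314568458), np.float64(0.014792205952611907)]
```

View pics/ws.png

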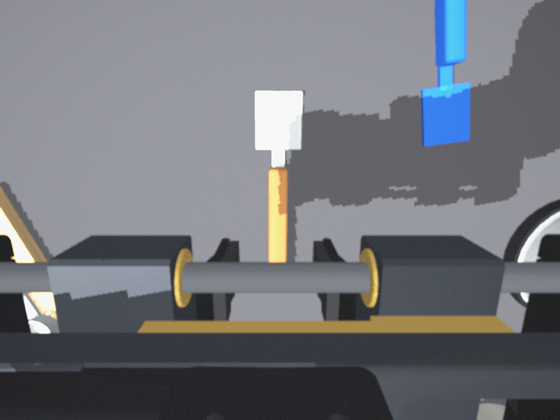

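The spatula is centred between the fingers (handle column 278, blade at rows 91–150) and lined up with the tool. I'll descend, close on the upper half of the handle, and lift a little.

>>> {"name": "drive_tool", "arguments": {"moves": [{"x": 0,"y": 0,"z": 60,"rx": 0,"ry": 0,"rz": 0,"fingers": 0.1},{"x": 0,"y": 0,"z": 100,"rx": 0,"ry": 0,"rz": 0,"fingers": 0.1},{"x": 0,"y": 0,"z": 111,"rx": 0,"ry": 0,"rz": 0,"fingers": 0.1},{"x": 0,"y": 0,"z": 111,"rx": 0,"ry": 0,"rz": 0,"fingers": 0.1},{"x": 0,"y": 0,"z": 111,"rx": 0,"ry": 0,"rz": 0,"fingers": 1},{"x": 0,"y": 0,"z": 111,"rx": 0,"ry": 0,"rz": 0,"fingers": 1},{"x": 0,"y": 0,"z": 111,"rx": 0,"ry": 0,"rz": 0,"fingers": 1},{"x": 0,"y": 0,"z": 111,"rx": 0,"ry": 0,"rz": 0,"fingers": 1}], "force": 30}}

```text
time_s: 3.92
tool_pos: [0.4524, 0.0069, 0.0194]
tool_rot: [179.9, 0.1, 172.0]
force: [0.0, 0.5, 5.4]
grip_width: 0.0155
grasp_force: 30.0
```

```bash
python3 -c "
from h import *
plan([.4524,.0069,.0194],[180,0,172.05],[.504,-.3133,.15],14.4)"
```

```text
shift [ -95.4 -310.  -130.6] turn [ 0.     -0.      2.7515]
```

>>> {"name": "drive_tool", "arguments": {"moves": [{"x": 0,"y": 0,"z": -30,"rx": 0,"ry": 0,"rz": 0,"fingers": 1},{"x": 0,"y": 0,"z": -80,"rx": 0,"ry": 0,"rz": 0,"fingers": 1},{"x": -30,"y": -40,"z": -130,"rx": 0,"ry": 0,"rz": 0.15,"fingers": 1},{"x": -95,"y": -310,"z": -131,"rx": 0,"ry": 0,"rz": 2.75,"fingers": 1},{"x": -95,"y": -310,"z": -131,"rx": 0,"ry": 0,"rz": 2.75,"fingers": 1},{"x": -95,"y": -310,"z": -131,"rx": 0,"ry": 0,"rz": 2.75,"fingers": 1},{"x": -95,"y": -310,"z": -131,"rx": 0,"ry": 0,"rz": 2.75,"fingers": 1},{"x": -95,"y": -310,"z": -131,"rx": 0,"ry": 0,"rz": 2.75,"fingers": 1},{"x": -95,"y": -310,"z": -131,"rx": 0,"ry": 0,"rz": 2.75,"fingers": 1},{"x": -95,"y": -310,"z": -131,"rx": 0,"ry": 0,"rz": 2.75,"fingers": 1},{"x": -95,"y": -310,"z": -131,"rx": 0,"ry": 0,"rz": 2.75,"fingers": 1},{"x": -95,"y": -310,"z": -131,"rx": 0,"ry": 0,"rz": 2.75,"fingers": 1},{"x": -95,"y": -310,"z": -131,"rx": 0,"ry": 0,"rz": 2.75,"fingers": 1},{"x": -95,"y": -310,"z": -131,"rx": 0,"ry": 0,"rz": 2.75,"fingers": 1},{"x": -95,"y": -310,"z": -131,"rx": 0,"ry": 0,"rz": 2.75,"fingers": 1},{"x": -95,"y": -310,"z": -131,"rx": 0,"ry": 0,"rz": 2.75,"fingers": 1},{"x": -95,"y": -310,"z": -131,"rx": 0,"ry": 0,"rz": 2.75,"fingers": 1},{"x": -95,"y": -310,"z": -131,"rx": 0,"ry": 0,"rz": 2.75,"fingers": 1},{"x": -95,"y": -310,"z": -131,"rx": 0,"ry": 0,"rz": 2.75,"fingers": 1},{"x": -95,"y": -310,"z": -131,"rx": 0,"ry": 0,"rz": 2.75,"fingers": 1}]}}

```text
time_s: 6.42
tool_pos: [0.5025, -0.3135, 0.1495]
tool_rot: [-180.0, -0.0, 14.5]
force: [0.5, 0.3, -1.2]
grip_width: 0.0154
grasp_force: 30.0
```

Run:
```python
from h import *
o=sensors.get_obs();print(o['tool_pos'],o['tool_rot'],o['grip_width'],o['time_s'],o['qpos'])
w=cam('wrist');im=w['image'];save('wt',im);np.save('wt.npy',w,allow_pickle=True)
b=cam('side')
# predicted compartment corners with tray guess
a=np.radians(14.4);T=np.array([.511,-.2785]);R=np.array([[np.cos(a),-np.sin(a)],[np.sin(a),np.cos(a)]])
for q in [(100,70),(100,-70),(92,-4),(92,-60),(20,-4),(20,-60),(20,-17),(20,-47)]:
    p=T+R@(np.array(q)/1000);print(q,proj(w,[*p,.013]).round(0))
```

```text
[ 0.50248512 -0.31350749  0.14948074] [-1.79985904e+02 -1.10536057e-03  1.45169080e+01] 0.015391400083054884 6.425 [-12.23768192  19.32592569  50.41046345  99.10556855 -15.85743805
  69.05940351 -33.15075035]
(100, 70) [152.  67.]
(100, -70) [321.  67.]
(92, -4) [242.  78.]
(92, -60) [309.  78.]
(20, -4) [244. 164.]
(20, -60) [307. 164.]
(20, -17) [259. 164.]
(20, -47) [292. 164.]
```

View pics/wt.png

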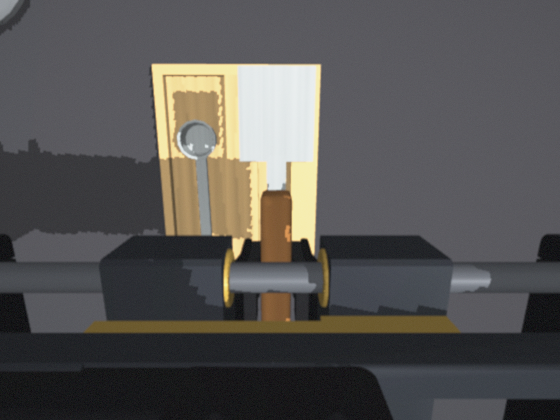

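The tray corners are seen at about (152,66) and (320,66), against predictions of (152,67) and (321,67), so the tray pose is confirmed. The blade is over the wide pocket, the handle is in line with the channel, and the scoop is clear. Lowering.

>>> {"name": "drive_tool", "arguments": {"moves": [{"x": 1.5,"y": 0,"z": 60,"rx": 0,"ry": 0,"rz": 0,"fingers": 1},{"x": 1.5,"y": 0,"z": 100,"rx": 0,"ry": 0,"rz": 0,"fingers": 1},{"x": 1.5,"y": 0,"z": 118,"rx": 0,"ry": 0,"rz": 0,"fingers": 1},{"x": 1.5,"y": 0,"z": 124,"rx": 0,"ry": 0,"rz": 0,"fingers": 1},{"x": 1.5,"y": 0,"z": 126,"rx": 0,"ry": 0,"rz": 0,"fingers": 1},{"x": 1.5,"y": 0,"z": 126,"rx": 0,"ry": 0,"rz": 0,"fingers": 1},{"x": 1.5,"y": 0,"z": 126,"rx": 0,"ry": 0,"rz": 0,"fingers": 1}]}}

```text
time_s: 7.4
tool_pos: [0.5048, -0.3135, 0.0246]
tool_rot: [179.9, -0.1, 14.4]
force: [-0.1, 0.0, -1.0]
grip_width: 0.0156
grasp_force: 30.0
```

>>> {"name": "drive_tool", "arguments": {"moves": [{"x": 0,"y": 0,"z": 1,"rx": 0,"ry": 0,"rz": 0,"fingers": 1},{"x": 0,"y": 0,"z": 1,"rx": 0,"ry": 0,"rz": 0,"fingers": 1},{"x": 0,"y": 0,"z": 1,"rx": 0,"ry": 0,"rz": 0,"fingers": 0.3},{"x": 0,"y": 0,"z": 1,"rx": 0,"ry": 0,"rz": 0,"fingers": 0.3},{"x": 0,"y": 0,"z": 1,"rx": 0,"ry": 0,"rz": 0,"fingers": 0.3},{"x": 0,"y": 0,"z": -30,"rx": 0,"ry": 0,"rz": 0,"fingers": 0.3},{"x": 0,"y": 0,"z": -80,"rx": 0,"ry": 0,"rz": 0,"fingers": 0.1},{"x": 0,"y": 0,"z": -120,"rx": 0,"ry": 0,"rz": 0,"fingers": 0.1},{"x": 0,"y": 0,"z": -120,"rx": 0,"ry": 0,"rz": 0,"fingers": 0.1}]}}

```text
time_s: 8.52
tool_pos: [0.5059, -0.3147, 0.147]
tool_rot: [179.8, -0.3, 14.4]
force: [-0.7, -0.2, -0.2]
grip_width: 0.0387
grasp_force: 0.0
```

Run:
```python
from h import *
o=sensors.get_obs();print(o['tool_pos'],o['tool_rot'],o['grip_width'],o['time_s'])
plan(o['tool_pos'],o['tool_rot'],[.624+.074,-.0387-.0104,.20],172)
w=cam('wrist');b=cam('side');im=w['image']
s=b['image'][280:400,200:370]
save('placed',np.vstack([im[50:330,100:380].repeat(1,0),cv2.resize(s,(280,198))]))
```

```text
[ 0.50588634 -0.31468065  0.14696088] [179.78644025  -0.31278173  14.42128769] 0.03867463253470496 8.525
shift [ 252.5 -209.2  -52.4] turn [ 0.0085  0.0036 -2.7503]
```

View pics/placed.png

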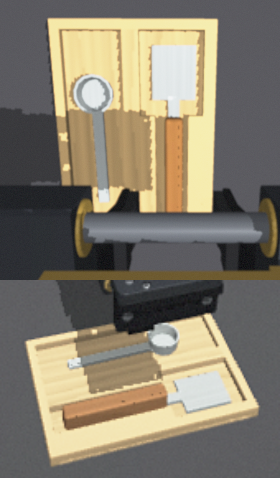

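The spatula lies in the keyhole with its blade in the wide pocket, and the scoop is undisturbed. Next I'll look at the lid from a hover.

>>> {"name": "drive_tool", "arguments": {"moves": [{"x": 0,"y": 0,"z": -53,"rx": 0,"ry": 0,"rz": 0,"fingers": -0.3},{"x": 252,"y": -209,"z": -53,"rx": 0,"ry": 0,"rz": -2.75,"fingers": -0.3},{"x": 252,"y": -209,"z": -53,"rx": 0,"ry": 0,"rz": -2.75,"fingers": -0.3},{"x": 252,"y": -209,"z": -53,"rx": 0,"ry": 0,"rz": -2.75,"fingers": -0.3},{"x": 252,"y": -209,"z": -53,"rx": 0,"ry": 0,"rz": -2.75,"fingers": -0.3},{"x": 252,"y": -209,"z": -53,"rx": 0,"ry": 0,"rz": -2.75,"fingers": -0.3},{"x": 252,"y": -209,"z": -53,"rx": 0,"ry": 0,"rz": -2.75,"fingers": -0.3},{"x": 252,"y": -209,"z": -53,"rx": 0,"ry": 0,"rz": -2.75,"fingers": -0.3},{"x": 252,"y": -209,"z": -53,"rx": 0,"ry": 0,"rz": -2.75,"fingers": -0.3},{"x": 252,"y": -209,"z": -53,"rx": 0,"ry": 0,"rz": -2.75,"fingers": -0.3},{"x": 252,"y": -209,"z": -53,"rx": 0,"ry": 0,"rz": -2.75,"fingers": -0.3},{"x": 252,"y": -209,"z": -53,"rx": 0,"ry": 0,"rz": -2.75,"fingers": -0.3},{"x": 252,"y": -209,"z": -53,"rx": 0,"ry": 0,"rz": -2.75,"fingers": -0.3},{"x": 252,"y": -209,"z": -53,"rx": 0,"ry": 0,"rz": -2.75,"fingers": -0.3},{"x": 252,"y": -209,"z": -53,"rx": 0,"ry": 0,"rz": -2.75,"fingers": -0.3},{"x": 252,"y": -209,"z": -53,"rx": 0,"ry": 0,"rz": -2.75,"fingers": -0.3},{"x": 252,"y": -209,"z": -53,"rx": 0,"ry": 0,"rz": -2.75,"fingers": -0.3},{"x": 252,"y": -209,"z": -53,"rx": 0,"ry": 0,"rz": -2.75,"fingers": -0.3},{"x": 252,"y": -209,"z": -53,"rx": 0,"ry": 0,"rz": -2.75,"fingers": -0.3},{"x": 252,"y": -209,"z": -53,"rx": 0,"ry": 0,"rz": -2.75,"fingers": -0.3}]}}

```text
time_s: 11.12
tool_pos: [0.696, -0.0479, 0.1964]
tool_rot: [-180.0, -0.0, 172.0]
force: [0.6, -0.3, -0.6]
grip_width: 0.0564
grasp_force: 0.0
```

```bash
cat > lid.py <<'E'
from h import *
o=sensors.get_obs();print(o['tool_pos'],o['tool_rot'],o['qpos'],o['time_s'])
w=cam('wrist');np.save('wl.npy',w,allow_pickle=True);im=w['image'];print(proj(w,[.624,-.0387,.026]))
G=cv2.GaussianBlur(cv2.cvtColor(im,cv2.COLOR_RGB2GRAY),(3,3),0)
u,v=proj(w,[.624,-.0387,.026]).astype(int)
save('wl',cv2.resize(im[max(v-110,0):v+110,u-130:u+130],None,fx=2.3,fy=2.3,interpolation=cv2.INTER_CUBIC))
E
python3 lid.py
```

```text
[ 0.69595041 -0.0479428   0.19643931] [-1.79998848e+02 -5.48084227e-03  1.71960242e+02] [-9.90967285 25.40034201 16.26200555 78.68381829 -7.08282646 76.91328702
 88.42481091] 11.125
[275.00127712 121.74923422]
```

View pics/wl.png

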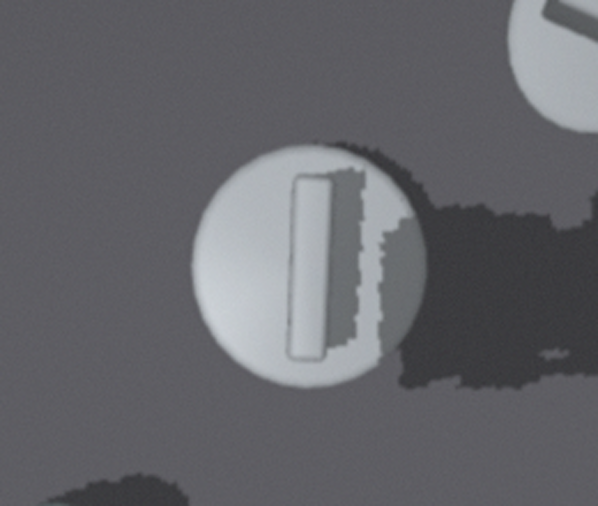

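That was the tenth and last picture, so from here I work from numbers. The lid disc centre is at crop (309.5,266.5), and the bar corners are (296,176), (332,178), (325,360) and (288,360).

Run:
```python
from h import *
w=np.load('wl.npy',allow_pickle=True).item()
f=lambda p:(145+p[0]/2.3,11+p[1]/2.3)
u,v=275,121
d=[ray(w,f(p),.026)[:2] for p in [(192,266),(427,266),(309,145),(309,388)]];print('disc',np.round(d,4).tolist(),np.mean(d,0),np.linalg.norm(d[0]-d[1]),np.linalg.norm(d[2]-d[3]))
b=np.array([ray(w,f(p),.056)[:2] for p in [(296,176),(332,178),(325,360),(288,360)]]);print('bar',b.mean(0),[np.linalg.norm(b[i]-b[i-1]) for i in range(4)])
t=(b[0]+b[1]-b[2]-b[3]);print('ang',np.degrees(np.arctan2(t[1],t[0])))
# rim-style circle fit of flange
from scipy.optimize import least_squares
G=cv2.GaussianBlur(cv2.cvtColor(w['image'],cv2.COLOR_RGB2GRAY),(3,3),0).astype(np.float32)
c=np.mean(d,0);rs=np.arange(.043,.058,.00025)
for it in range(2):
    pts=[]
    for th in np.radians(np.arange(0,360,2)):
        P=np.array([proj(w,[c[0]+r*np.cos(th),c[1]+r*np.sin(th),.026]) for r in rs],np.float32)
        vv=cv2.remap(G,P[None,:,0],P[None,:,1],1)[0];i=np.argmin(vv[6:]-vv[:-6])+3
        pts.append([c[0]+rs[i]*np.cos(th),c[1]+rs[i]*np.sin(th)])
    pts=np.array(pts);x=least_squares(lambda p:np.hypot(pts[:,0]-p[0],pts[:,1]-p[1])-p[2],[*c,.05],loss='soft_l1',f_scale=.0005).x;c=x[:2];print(x)
o=sensors.get_obs();plan(o['tool_pos'],o['tool_rot'],[*c,.037],172)
```

```text
disc [[0.6222, -0.0838], [0.6361, 0.0139], [0.5822, -0.0287], [0.6802, -0.0423]] [ 0.63017604 -0.03523147] 0.09869577806714207 0.09895060044333238
bar [ 0.63120231 -0.03533377] [np.float64(0.06807916374961798), np.float64(0.013359732441628474), np.float64(0.06733233866810115), np.float64(0.01453500430663403)]
ang 169.6966239444861
[ 0.63058633 -0.03568602  0.04909252]
[ 0.63057142 -0.03567677  0.0490812 ]
shift [ 66.5   3.  159.6] turn [ 0.      0.0001 -0.0005]
```

Run:
```python
from h import *
from scipy.optimize import least_squares
a=np.load('top.npy',allow_pickle=True).item()
G=cv2.GaussianBlur(cv2.cvtColor(a['image'],cv2.COLOR_RGB2GRAY),(3,3),0).astype(np.float32)
def fit(c,z,R):
    rs=np.arange(R-.008,R+.008,.00025)
    for it in range(3):
        pts=[]
        for th in np.radians(np.arange(0,360,2)):
            P=np.array([proj(a,[c[0]+r*np.cos(th),c[1]+r*np.sin(th),z]) for r in rs],np.float32)
            vv=cv2.remap(G,P[None,:,0],P[None,:,1],1)[0];i=np.argmin(vv[8:]-vv[:-8])+4
            pts.append([c[0]+rs[i]*np.cos(th),c[1]+rs[i]*np.sin(th)])
        pts=np.array(pts);x=least_squares(lambda p:np.hypot(pts[:,0]-p[0],pts[:,1]-p[1])-p[2],[*c,R],loss='soft_l1',f_scale=.0005).x;c=x[:2]
    return x
print(fit([.628,-.037],.026,.05),fit([.539,.269],.11,.054))
o=sensors.get_obs();plan(o['tool_pos'],o['tool_rot'],[.6306,-.0357,.038],169.7)
```

```text
[ 0.62815635 -0.03615865  0.04903062] [0.5386713  0.26896431 0.05383748]
shift [ 66.5   3.  158.6] turn [0.     0.0001 0.0396]
```

>>> {"name": "drive_tool", "arguments": {"moves": [{"x": 67.7,"y": 3,"z": 0,"rx": 0,"ry": 0,"rz": 0.04,"fingers": -0.3},{"x": 67.7,"y": 3,"z": 0,"rx": 0,"ry": 0,"rz": 0.04,"fingers": -0.3},{"x": 67.7,"y": 3,"z": 50,"rx": 0,"ry": 0,"rz": 0.04,"fingers": -0.3},{"x": 67.7,"y": 3,"z": 100,"rx": 0,"ry": 0,"rz": 0.04,"fingers": -0.3},{"x": 67.7,"y": 3,"z": 140,"rx": 0,"ry": 0,"rz": 0.04,"fingers": -0.3},{"x": 67.7,"y": 3,"z": 150,"rx": 0,"ry": 0,"rz": 0.04,"fingers": -0.3},{"x": 67.7,"y": 3,"z": 150,"rx": 0,"ry": 0,"rz": 0.04,"fingers": -0.3},{"x": 67.7,"y": 3,"z": 150,"rx": 0,"ry": 0,"rz": 0.04,"fingers": -0.3}]}}

```text
time_s: 12.18
tool_pos: [0.6313, -0.0358, 0.049]
tool_rot: [180.0, 0.2, 169.7]
force: [0.2, 0.6, 0.1]
grip_width: 0.0565
grasp_force: 0.0
```

>>> {"name": "drive_tool", "arguments": {"moves": [{"x": 1.5,"y": 0,"z": 10,"rx": 0,"ry": 0,"rz": 0,"fingers": -0.3},{"x": 1.5,"y": 0,"z": 10,"rx": 0,"ry": 0,"rz": 0,"fingers": -0.3},{"x": 1.5,"y": 0,"z": 10,"rx": 0,"ry": 0,"rz": 0,"fingers": -0.3},{"x": 1.5,"y": 0,"z": 10,"rx": 0,"ry": 0,"rz": 0,"fingers": 1},{"x": 1.5,"y": 0,"z": 10,"rx": 0,"ry": 0,"rz": 0,"fingers": 1},{"x": 1.5,"y": 0,"z": 10,"rx": 0,"ry": 0,"rz": 0,"fingers": 1},{"x": 1.5,"y": 0,"z": 10,"rx": 0,"ry": 0,"rz": 0,"fingers": 1},{"x": 1.5,"y": 0,"z": 10,"rx": 0,"ry": 0,"rz": 0,"fingers": 1}], "force": 50}}

```text
time_s: 13.18
tool_pos: [0.6279, -0.0352, 0.0366]
tool_rot: [180.0, 0.0, 169.7]
force: [-0.6, -0.9, -0.9]
grip_width: 0.0153
grasp_force: 50.0
```

Run:
```python
from h import *
o=sensors.get_obs();print(o['tool_pos'],o['tool_rot'],o['force'],o['grip_width'])
plan(o['tool_pos'],o['tool_rot'],[.5397,.2694,.2],209.6)
```

```text
[ 0.62792408 -0.03522902  0.0365855 ] [1.79989373e+02 4.36284563e-03 1.69701173e+02] [-0.63180444 -0.85635973 -0.88383928] 0.015346799058208939
shift [ 141.3  284.  -163.4] turn [ 2.000e-04  1.000e-04 -6.964e-01]
```

```bash
python3 -c "
from h import *
plan([.6279,-.0352,.0366],[180,0,169.7],[.5384,.2687,.2],209.6)"
```

```text
shift [ 142.4  283.  -163.4] turn [ 0.      0.     -0.6964]
```

>>> {"name": "drive_tool", "arguments": {"moves": [{"x": 0,"y": 0,"z": -30,"rx": 0,"ry": 0,"rz": 0,"fingers": 1},{"x": 0,"y": 0,"z": -80,"rx": 0,"ry": 0,"rz": 0,"fingers": 1},{"x": 0,"y": 0,"z": -140,"rx": 0,"ry": 0,"rz": 0,"fingers": 1},{"x": 0,"y": 0,"z": -163,"rx": 0,"ry": 0,"rz": 0,"fingers": 1},{"x": 142,"y": 283,"z": -163,"rx": 0,"ry": 0,"rz": -0.696,"fingers": 1},{"x": 142,"y": 283,"z": -163,"rx": 0,"ry": 0,"rz": -0.696,"fingers": 1},{"x": 142,"y": 283,"z": -163,"rx": 0,"ry": 0,"rz": -0.696,"fingers": 1},{"x": 142,"y": 283,"z": -163,"rx": 0,"ry": 0,"rz": -0.696,"fingers": 1},{"x": 142,"y": 283,"z": -163,"rx": 0,"ry": 0,"rz": -0.696,"fingers": 1},{"x": 142,"y": 283,"z": -163,"rx": 0,"ry": 0,"rz": -0.696,"fingers": 1},{"x": 142,"y": 283,"z": -163,"rx": 0,"ry": 0,"rz": -0.696,"fingers": 1},{"x": 142,"y": 283,"z": -163,"rx": 0,"ry": 0,"rz": -0.696,"fingers": 1},{"x": 142,"y": 283,"z": -163,"rx": 0,"ry": 0,"rz": -0.696,"fingers": 1},{"x": 142,"y": 283,"z": -163,"rx": 0,"ry": 0,"rz": -0.696,"fingers": 1}]}}

```text
time_s: 14.92
tool_pos: [0.5392, 0.2675, 0.1996]
tool_rot: [-180.0, 0.0, -150.5]
force: [0.0, -0.3, -1.8]
grip_width: 0.0156
grasp_force: 50.0
```

>>> {"name": "drive_tool", "arguments": {"moves": [{"x": 0.1,"y": 1.4,"z": 30,"rx": 0,"ry": 0,"rz": 0,"fingers": 1},{"x": 0.1,"y": 1.4,"z": 48,"rx": 0,"ry": 0,"rz": 0,"fingers": 1},{"x": 0.1,"y": 1.4,"z": 48,"rx": 0,"ry": 0,"rz": 0,"fingers": 1},{"x": 0.1,"y": 1.4,"z": 48,"rx": 0,"ry": 0,"rz": 0,"fingers": 1},{"x": 0.1,"y": 1.4,"z": 48,"rx": 0,"ry": 0,"rz": 0,"fingers": 1}]}}

```text
time_s: 15.55
tool_pos: [0.5387, 0.27, 0.1528]
tool_rot: [-180.0, 0.1, -150.4]
force: [-0.2, -0.2, -1.3]
grip_width: 0.0156
grasp_force: 50.0
```

Run:
```python
from h import *
o=sensors.get_obs();print(o['tool_pos'],o['tool_rot'],o['force'],o['wrist_torque'])
```

```text
[0.53874581 0.26999957 0.15281682] [-1.79996804e+02  1.25260552e-01 -1.50425918e+02] [-0.15336178 -0.15820884 -1.34479159] [0.08828495 0.05713625 0.05247589]
```

>>> {"name": "drive_tool", "arguments": {"moves": [{"x": 0.7,"y": -0.8,"z": 0,"rx": 0,"ry": 0,"rz": 0,"fingers": 1},{"x": 0.7,"y": -0.8,"z": 3,"rx": 0,"ry": 0,"rz": 0,"fingers": 1},{"x": 0.7,"y": -0.8,"z": 6,"rx": 0,"ry": 0,"rz": 0,"fingers": 1},{"x": 0.7,"y": -0.8,"z": 8,"rx": 0,"ry": 0,"rz": 0,"fingers": 1},{"x": 0.7,"y": -0.8,"z": 10,"rx": 0,"ry": 0,"rz": 0,"fingers": 1},{"x": 0.7,"y": -0.8,"z": 10,"rx": 0,"ry": 0,"rz": 0,"fingers": 1}]}}

```text
time_s: 16.3
tool_pos: [0.5376, 0.2686, 0.1413]
tool_rot: [180.0, -0.0, -150.4]
force: [0.5, -1.0, -2.1]
grip_width: 0.0153
grasp_force: 50.0
```

Run:
```python
from h import *
o=sensors.get_obs();print(o['tool_pos'],o['tool_rot'],o['force'],o['wrist_torque'])
```

```text
[0.53764563 0.26855478 0.14131029] [ 1.79999500e+02 -2.41717021e-02 -1.50424206e+02] [ 0.452237   -1.01319402 -2.13998994] [ 0.03639616  0.05341423 -0.00820923]
```

The lid foot is 5 mm below the rim with no contact force, so the lugs have entered the gaps. Continuing down.

>>> {"name": "drive_tool", "arguments": {"moves": [{"x": 0,"y": 0,"z": 3,"rx": 0,"ry": 0,"rz": 0,"fingers": 1},{"x": 0,"y": 0,"z": 6,"rx": 0,"ry": 0,"rz": 0,"fingers": 1},{"x": 0,"y": 0,"z": 9,"rx": 0,"ry": 0,"rz": 0,"fingers": 1},{"x": 0,"y": 0,"z": 11,"rx": 0,"ry": 0,"rz": 0,"fingers": 1},{"x": 0,"y": 0,"z": 12,"rx": 0,"ry": 0,"rz": 0,"fingers": 1},{"x": 0,"y": 0,"z": 12,"rx": 0,"ry": 0,"rz": 0,"fingers": 1}]}}

```text
time_s: 17.05
tool_pos: [0.5378, 0.2686, 0.1295]
tool_rot: [180.0, 0.0, -150.4]
force: [-0.2, -0.0, -1.8]
grip_width: 0.0157
grasp_force: 50.0
```

Run:
```python
from h import *
o=sensors.get_obs();print(o['tool_pos'],o['tool_rot'],o['force'],o['wrist_torque'])
```

```text
[0.5377658  0.26863538 0.12954225] [ 1.79999789e+02  5.75072754e-04 -1.50421245e+02] [-0.21120959 -0.01899245 -1.79463712] [ 0.14371385  0.04278857 -0.05408944]
```

Freely down to about 1 mm above seating. Pressing gently until the flange touches.

>>> {"name": "drive_tool", "arguments": {"moves": [{"x": 0,"y": 0,"z": 0.7,"rx": 0,"ry": 0,"rz": 0,"fingers": 1},{"x": 0,"y": 0,"z": 1.3,"rx": 0,"ry": 0,"rz": 0,"fingers": 1},{"x": 0,"y": 0,"z": 1.8,"rx": 0,"ry": 0,"rz": 0,"fingers": 1},{"x": 0,"y": 0,"z": 1.8,"rx": 0,"ry": 0,"rz": 0,"fingers": 1}]}}

```text
time_s: 17.55
tool_pos: [0.5379, 0.2687, 0.1285]
tool_rot: [180.0, 0.0, -150.4]
force: [-2.2, -1.2, 4.5]
grip_width: 0.0156
grasp_force: 50.0
```

Run:
```python
from h import *
o=sensors.get_obs();print(o['tool_pos'],o['tool_rot'],o['force'],o['wrist_torque'])
```

```text
[0.53787252 0.26867653 0.12854299] [ 1.79997668e+02  2.80356274e-02 -1.50425111e+02] [-2.16410699 -1.1915841   4.49619779] [-0.18203232  0.50952239  0.01892001]
```

Seated: z is 0.1285 as expected, with about 6 N of contact. Now twisting clockwise about the lid's axis in stages.

>>> {"name": "drive_tool", "arguments": {"moves": [{"x": 0,"y": 0.1,"z": 0,"rx": 0,"ry": 0,"rz": 0.1,"fingers": 1},{"x": -0.1,"y": 0.2,"z": 0,"rx": 0,"ry": 0,"rz": 0.2,"fingers": 1},{"x": -0.1,"y": 0.4,"z": 0,"rx": 0,"ry": 0,"rz": 0.3,"fingers": 1},{"x": -0.2,"y": 0.5,"z": 0,"rx": 0,"ry": 0,"rz": 0.4,"fingers": 1},{"x": -0.2,"y": 0.5,"z": 0,"rx": 0,"ry": 0,"rz": 0.4,"fingers": 1}], "force": 60}}

```text
time_s: 18.18
tool_pos: [0.5379, 0.27, 0.1286]
tool_rot: [179.9, 0.1, -173.3]
force: [-1.5, 1.3, 5.0]
grip_width: 0.0152
grasp_force: 60.0
```

Run:
```python
from h import *
o=sensors.get_obs();print(o['tool_pos'],o['tool_rot'],o['force'],o['wrist_torque'],o['grip_width'])
```

```text
[0.53787924 0.27004799 0.12856301] [ 1.79933854e+02  6.69806769e-02 -1.73250404e+02] [-1.49308069  1.26372981  5.00273225] [ 0.11551891  0.40752858 -0.02923477] 0.015179600852099963
```

>>> {"name": "drive_tool", "arguments": {"moves": [{"x": 0,"y": 0,"z": 0,"rx": 0,"ry": 0,"rz": 0.1,"fingers": 1},{"x": -0.1,"y": 0,"z": 0,"rx": 0,"ry": 0,"rz": 0.2,"fingers": 1},{"x": -0.1,"y": 0,"z": 0,"rx": 0,"ry": 0,"rz": 0.3,"fingers": 1},{"x": -0.2,"y": 0,"z": 0,"rx": 0,"ry": 0,"rz": 0.4,"fingers": 1},{"x": -0.2,"y": 0,"z": 0,"rx": 0,"ry": 0,"rz": 0.41,"fingers": 1},{"x": -0.2,"y": 0,"z": 0,"rx": 0,"ry": 0,"rz": 0.41,"fingers": 1},{"x": -0.2,"y": 0,"z": 0,"rx": 0,"ry": 0,"rz": 0.41,"fingers": 1}]}}

```text
time_s: 19.05
tool_pos: [0.5386, 0.2705, 0.1285]
tool_rot: [179.8, 0.1, 163.3]
force: [0.7, 4.7, 5.5]
grip_width: 0.0156
grasp_force: 60.0
```

Run:
```python
from h import *
T=[]
for i in range(8):
    c=cam('top' if i%2 else 'side');o=sensors.get_obs();T.append(np.r_[o['force'],o['wrist_torque']])
print(o['tool_pos'],o['tool_rot'],o['grip_width'],np.round(T,2),np.mean(T,0))
```

```text
[0.53856246 0.27056265 0.12858612] [1.79837718e+02 7.67661325e-02 1.63256723e+02] 0.015403824324680751 [[ 0.09  4.93  5.61  1.06 -0.22  0.25]
 [ 1.38  5.19  5.21  1.04 -0.15  0.28]
 [ 0.51  5.54  4.6   1.01 -0.23  0.33]
 [ 1.8   5.3   5.42  1.   -0.22  0.26]
 [ 1.44  5.74  5.52  1.04 -0.2   0.31]
 [ 1.47  4.94  5.26  1.07 -0.19  0.23]
 [ 1.29  5.23  5.77  1.04 -0.18  0.33]
 [ 1.91  5.4   6.03  0.96 -0.19  0.3 ]] [ 1.23773575  5.28282102  5.42766282  1.0281023  -0.19964161  0.28721073]
```

>>> {"name": "drive_tool", "arguments": {"moves": [{"x": 0,"y": 0.6,"z": 0,"rx": 0,"ry": 0,"rz": 0.015,"fingers": 1},{"x": 0,"y": 0.6,"z": 0,"rx": 0,"ry": 0,"rz": 0.015,"fingers": 1},{"x": 0,"y": 0.6,"z": 0,"rx": 0,"ry": 0,"rz": 0.015,"fingers": 1},{"x": 0,"y": 0.6,"z": 0,"rx": 0,"ry": 0,"rz": 0.015,"fingers": 1}]}}

```text
time_s: 19.95
tool_pos: [0.5386, 0.2705, 0.1285]
tool_rot: [179.9, 0.1, 162.4]
force: [0.7, 4.3, 6.0]
grip_width: 0.0156
grasp_force: 60.0
```

Run:
```python
from h import *
w=cam('wrist')
o=sensors.get_obs();print(o['tool_pos'],o['tool_rot'],o['grip_width'],o['force'],o['wrist_torque'],o['time_s'])
# check flange seen by the wrist camera: grey flange edge ahead of fingers at z .118
T=cam('top');hsv=cv2.cvtColor(T['image'],cv2.COLOR_RGB2HSV)
m=cv2.inRange(hsv,(3,120,50),(15,255,255));m[:, :350]=0;M=cv2.moments(m);p=ray(T,(M['m10']/M['m00'],M['m01']/M['m00']),.022) if M['m00'] else None;print('spatula handle',p)
```

```text
[0.53857517 0.2705055  0.12855684] [1.79895629e+02 5.73065500e-02 1.62377109e+02] 0.015384178377852381 [1.66119258 3.97388282 6.75135513] [ 0.82366964 -0.06233231  0.19017287] 20.0
spatula handle [ 0.48853637 -0.31744796  0.022     ]
```

The spatula is within 1 mm of its bed. The lid has been turned about 47°, which puts the carrier near 45° after play, and it is seated, held and sprung. Handing in.

```bash
python3 -c "
from h import *
print(workorder.sign_off())"
```

```text
the job is handed in; nothing more can be done
None
```

I handed in the job at about 20 s of the 64 s allowed: the spatula lies in its tray compartment, released. The lid is seated, turned about 47° clockwise (carrier near the 45° half-way point after its play, by estimate) and still gripped at 60 N; I touched no bystander, but made no final check of the mortar and jar.

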